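# Jack the leaf-bowl press shut and hold it

### The arm

A 6-joint arm with a two-finger parallel gripper is mounted at the origin on the work surface. World frame = base frame: x ahead of the robot, y to its left, z up, the work surface at z = 0. Lengths are in mm, angles in degrees, forces in N, time in s.
With the tool pointing down it reaches from about 300 to 850 mm from the base axis. Payload 4.2 kg.
Tool frame: the origin (TCP) lies midway between the tips of the shut fingers; the grasp point (between the pads) lies 19 mm behind it (env.grasp_offset is the distance from the TCP to the grasp point, in mm); z points along the fingers, y is the line along which they close (so a half turn about z gives the same grasp; the last joint's range is limited). The gripper opens to 91 mm and grips with 3 to 60 N. Pads are 32 mm wide; open, the fingers measure 118 mm over their backs; the gripper's body (76 mm by 178 mm) begins 60 mm behind the grasp point.
Start: joints at [-74.828, 18.312, 89.639, -0, 72.044, -1.146], TCP at [161.558, -551.853, 213.976] pointing down, gripper open.
Joint ranges: [-177.97, 177.97], [-48.28, 115.42], [12.27, 149.76], [-77.06, 257.06], [2.81, 150.46], [-146.56, 146.56]. Speed limits (degrees/s): [147.25, 147.25, 180, 180, 180, 180].

### API

Orientations are given as [roll, pitch, yaw] about the fixed x, y, z axes, in that order (R = Rz(yaw) Ry(pitch) Rx(roll)).
In Python, from workcell import env, optics gives the robot as it stands. The module is installed in compiled form; this text tells all that it offers.
- The arm moves only by the tool send_rows, never from a script. Its argument "targets" is a list that holds one entry, the list of rows, each a list of 7 numbers: the turn, a rotation vector about the world's x, y, z scaled (see below), then the shift along the world's x, y, z scaled (see below), then the closure, from -1 (fully open) to 1 (shut). In form: [[[rx, ry, rz, x, y, z, gripper], ...]]. A call has 1 to 12 rows; each row shifts and turns the commanded pose from where the row before left it; what a row does not reach is not made up. The controller multiplies each number of a shift by 0.2 m and each number of a turn by pi/2 rad. A row lasts 1/10 s, in which the tool goes at most 50 mm and 8.59 degrees, less where a joint would pass 70% of its speed; a pose out of reach is approached as far as the arm can. A call with a number of a shift or a turn outside -1 to 1 is refused whole. A call with a gripper value outside its range is refused whole. The fingers move at their own pace and stop on an object; "grip_force" is the grip in N (left out, the last holds). Time passes only in rows, so rows that do not move let the fingers close. It gives the time, the measured TCP pose, the force, the opening and the grip force at its end, in the units of the state.
- env.state(): the state, without advancing time (a new reading comes with each control period).
- optics.grab_frame(name): name is "scene" or "side" or "wrist"; returns (picture, depth): 420x560x3 uint8, red, green, blue; 420x560 float32, mm along the optical axis (not along the pixel's ray), 0 where there is no reading.
- optics.camera_info(name): a dict with "camera_matrix" (3x3 intrinsics, pixels), "R" (3x3) and "t" (3): a world point X has camera coordinates R X + t; the wrist camera has in their place "mount" (4x4, takes a point from camera to tool coordinates, whose origin is the TCP and whose axes are the flange's). Camera axes: x right, y down, z forward; pixel columns grow to the right and rows downward; lengths in mm; the calibration is good to about 2 mm. A picture is of the moment at which its call begins: read the wrist's pose just before it. camera_info takes no time and is no camera call.
- env.job_done(): hands the job in; it is judged then, once.
Trained networks look in the newest picture that a camera, given by its name, has taken for a name from the list of things; names that differ only in an ending like _2 or _b are one class to them, and where a whole thing is asked for, a point or a joint stands for the part that bears it (a point fixed in the world has none). Each returns a list of dicts, best first, with "conf" (0 to 1); they miss things now and then, are a little off and sometimes report something else, mostly with a low value. They report only what shows in the picture. A call takes as long as a camera call.
- optics.silhouettes(camera, name): "mask" (420x560 bool, what is visible of it) and "at" ([column, row] in pixels, amid what is visible of it).
- optics.place_of(camera, name): "at" ([column, row] in pixels: a listed point, or the origin of a listed thing).
The state is a dict: "time_s": time; "qpos": joint angles; "qvel": joint speeds; "effort": joint torques, N m; "ee_pos": TCP position; "ee_rot": TCP orientation; "force": force on the tool from outside, world axes, zero at the start; "torque": the same for the moment, N m; "gripper_width": finger opening in mm; "gripper_force": force on a finger pad.
Only numpy, scipy, OpenCV 4.12 (cv2) and the standard library are available. Lean on these libraries where they do the work, as an engineer would, in place of code of your own. Each camera call takes 0.05 s, during which the arm holds its last target. There are 200 camera calls.

### The job

Slide the lever jack along the bench, without lifting it, until its round saddle stands centred under the press's round lift pad (marked by the bolt head on top of the front ear), and let it stand there a moment with its handle up. Then press the jack's handle fully down so that the lower die rises, let the handle come all the way back up so that the die opens and lets out steam, then press it fully down again and finish while still holding it down. Move the die with the jack only, and leave the other things on the bench where they are.

Things in the scene. Friction and masses are not known exactly. Their poses are not given: they have to be found in the camera images.
- jack: Loose aluminium lever jack, about 1 kg. Base plate 280 x 110 x 10 mm, from 150 mm behind to 130 mm ahead of the origin along its x. Origin: underside of the base on the centre line; x points from handle end to saddle end, z up. Two upright cheeks 56 mm wide overall, 72 mm high, at x = 10 to 60 mm; the handle's pivot lies between them at x = 30 mm, 62 mm high. It slides on the bench with friction and may be dragged by its handle, which is stiff sideways.
- saddle_top (a point): Centre of the top face of the jack's saddle, a steel disc 44 mm across, on the jack's x axis 100 mm ahead of its origin; 75 mm above the bench with the handle up. It rises 75 mm per rad of handle, 27 mm for the whole stroke.
- handle_grip (a point): Centre of the black rubber sleeve on the handle's end: 75 mm long, 28 mm wide, 20 mm thick, 135 mm from the pivot (105 mm behind the jack's origin when level). With the handle up it slopes 0.36 rad, rising away from the saddle, and this point is 110 mm above the bench; fully down it is level, 62 mm above the bench. Its x axis runs along the handle towards the pivot.
- jack_handle (a joint): Jack handle angle, rad: 0 fully up (a light spring returns it there), 0.36 fully down against its stop. Pressing straight down on the sleeve takes about 3 N alone and 9 N at the bottom with the die on the saddle.
- press: Green C-frame table press, bolted down, 290 mm high. Origin: on the bench under the centre of the dies. Its throat opens towards its own -x and to both sides; the column and its foot stand at x = 70 to 200 mm, the overhead arm and upper die (132 mm across) reach out to x = -66 mm. Between bench and die table (97 mm high) it is open for the jack.
- lift_pad (a point): Centre of the underside of the lift pad: a round steel boss 40 mm across under the ear (50 mm wide) that projects from the front of the die table, 115 mm from the press's origin along its -x; 85 mm above the bench when the die is down, so 10 mm above the lowered saddle. A bolt head 22 mm across with a washer sits over it on the ear's top, 117 mm above the bench.
- die_table (a joint): Height of the 1 kg die table above its rest, m: 0 open (down on its stop), about 0.017 when the jack's handle is fully down under the pad and the dies are closed. It sinks back by its weight.
- mug: Bystander: steel mug 72 mm across, 85 mm high; origin at its underside.
- tape: Bystander: roll of packing tape lying flat, 84 mm across, 40 mm high; origin at its underside.
- jar: Bystander: amber jar 48 mm across, 70 mm high; origin at its underside.
- wrench: Bystander: steel wrench lying flat; origin at its underside.

How it is judged (in metres and radians):
On the way, in this order (a step that is already met when the one before it is completed fails the run):
1. the jack stands still with its saddle under the lift pad (within 15 mm of centred), handle up, die still down (horizontal distance between saddle_top and lift_pad below 0.015 m and linear speed of jack below 0.01 m/s and value of joint jack_handle below 0.1 rad and value of joint die_table below 0.003 m), for 0.3 s.
2. the handle is fully down and the die is raised (value of joint jack_handle above 0.31 rad and value of joint die_table above 0.011 m), for 0.2 s.
3. the handle has come back up and the die is down again (value of joint jack_handle below 0.06 rad and value of joint die_table below 0.003 m), for 0.2 s.
At the end, for the whole second after the job is handed in: Fingers press the handle down (over 0.31 of 0.36 rad, over 2 N on the jack); the die is up over 11 mm, carried by the jack alone (over 3 N on the press, robot clear of the press); saddle within 20 mm of the pad centre; jack flat (6 mm, 0.05 rad) and still on the bench (all of step 2 and horizontal distance between saddle_top and lift_pad below 0.02 m and contact force between the fingers and jack above 2 N and contact force between jack and press above 3 N and contact force between each of the arm, the fingers and press below 0.5 N and height (world z) of jack below 0.006 m and angle between jack's own z axis and vertical below 0.05 rad and linear speed of jack below 0.02 m/s); the arm keeps its last pose, push and grip.
It fails at once if the jack is lifted off the bench (over 15 mm) or tipped (height (world z) of jack above 0.015 m or angle between jack's own z axis and vertical above 0.2 rad).
It fails at once if the robot pushes on the press itself (over 3 N) (contact force between any of the fingers, the arm and press above 3 N).
It fails at once if a bystander is moved more than 30 mm (distance of any of mug, tape, jar, wrench from where it was at the start of the episode above 0.03 m).
It also fails if it takes over 61 s, if anything falls off the work surface, if the arm or the gripper's body presses on something with over 40 N, if the wrist force passes 120 N, or if a joint passes its speed limit or range.

## Working session

There is one attempt and no reset: what is moved stays moved. The work goes in short steps, Python scripts to look and compute and a tool call to move; the robot and the scene stay as the last step left them, time stands still between calls to the robot, and variables do not carry over. Pictures are saved under pics/ and viewed, at most 10 in all, crops included, and the job is handed in when it is done.

Besides the shell and the picture viewer there is one more tool, called after ">>>" as name([rows], argument=value, ...), one row to a line, values as JSON. send_rows: Moves the arm, as the interface text tells. Its arguments: {"type":"object","properties":{"targets":{"type":"array"},"grip_force":{"type":"number"}},"required":["targets"]}

```bash
mkdir -p pics; cat > h.py <<'E'
import numpy as np, cv2
from workcell import env, optics
def ray_z(cam,uv,z):
    c=optics.camera_info(cam);K=np.array(c["camera_matrix"]);R=np.array(c["R"]);t=np.array(c["t"]).ravel()
    d=R.T@np.linalg.inv(K)@np.array([uv[0],uv[1],1.]);o=-R.T@t
    return o+d*(z-o[2])/d[2]
def cloud(cam,dep):
    c=optics.camera_info(cam);K=np.array(c["camera_matrix"]);R=np.array(c["R"]);t=np.array(c["t"]).ravel()
    v,u=np.mgrid[:420,:560];p=np.stack([(u-K[0,2])/K[0,0]*dep,(v-K[1,2])/K[1,1]*dep,dep],-1)
    return (p-t)@R
E
python3 - <<'E'
from h import *
ims=[]
for cam in("scene","side"):
    im,d=optics.grab_frame(cam);cv2.imwrite(f"pics/{cam}0.png",im[...,::-1]);P=cloud(cam,d)
    for n,z in(("saddle_top",75),("handle_grip",110),("lift_pad",85),("jack",0),("press",0),("mug",0),("tape",0),("jar",0),("wrench",0)):
        print(cam,n,[(np.round(r["at"]),round(r["conf"],2),np.round(ray_z(cam,r["at"],z)[:2])) for r in optics.place_of(cam,n)[:2]])
print(env.state())
E
```

```text
scene saddle_top [(array([213., 232.]), 0.61, array([ 455., -126.]))]
scene handle_grip [(array([343., 188.]), 0.72, array([571., 148.])), (array([126., 271.]), 0.62, array([ 461., -315.]))]
scene lift_pad [(array([342., 189.]), 0.72, array([553., 172.]))]
scene jack [(array([183., 280.]), 0.77, array([ 462., -217.]))]
scene press [(array([361., 192.]), 0.76, array([531., 286.]))]
scene mug [(array([404., 251.]), 0.93, array([727., 191.]))]
scene tape [(array([277., 361.]), 0.94, array([ 725., -193.]))]
scene jar [(array([356., 284.]), 0.58, array([714.,  39.]))]
scene wrench [(array([276., 184.]), 0.75, array([351., 149.])), (array([125., 274.]), 0.19, array([ 362., -300.]))]
side saddle_top [(array([346., 206.]), 0.69, array([ 456., -120.]))]
side handle_grip [(array([394., 154.]), 0.68, array([ 472., -313.]))]
side lift_pad [(array([208., 250.]), 0.75, array([550., 179.]))]
side jack [(array([370., 208.]), 0.59, array([ 463., -227.])), (array([209., 252.]), 0.27, array([620., 135.]))]
side press [(array([170., 318.]), 0.71, array([531., 294.]))]
side mug []
side tape [(array([279., 174.]), 0.6, array([ 723., -175.]))]
side jar [(array([216., 212.]), 0.92, array([719.,  40.]))]
side wrench [(array([293., 338.]), 0.94, array([338., 162.]))]
{'time_s': 1.0, 'qpos': array([-7.48269611e+01,  1.83111881e+01,  8.96377730e+01, -1.86075928e-05,
        7.20441129e+01, -1.14476491e+00]), 'qvel': array([-0.05213788,  0.05716997,  0.0161739 ,  0.01673539,  0.02003267,
        0.01812853]), 'effort': array([-2.58144173e-03, -4.12367392e+01, -2.32233506e+01,  7.28592742e-02,
        3.77745903e-02,  2.21317543e-05]), 'ee_pos': array([ 161.57319585, -551.85890854,  213.99139815]), 'ee_rot': array([1.79993076e+02, 1.56068442e-04, 1.63178095e+01]), 'force': array([ 0.06183865, -0.82808116,  0.02559824]), 'torque': array([-0.04648606,  0.02409204,  0.03704003]), 'gripper_force': 0.0, 'gripper_width': 90.93435605333151}
```

```bash
ls pics
```

```text
scene0.png
side0.png
```

```bash
python3 -c "
import cv2,numpy as np
a=cv2.imread('pics/scene0.png');b=cv2.imread('pics/side0.png')
cv2.imwrite('pics/both.png',cv2.resize(np.vstack([a,b]),None,fx=.71,fy=.71))"
```

```text
(no output)
```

View pics/scene0.png

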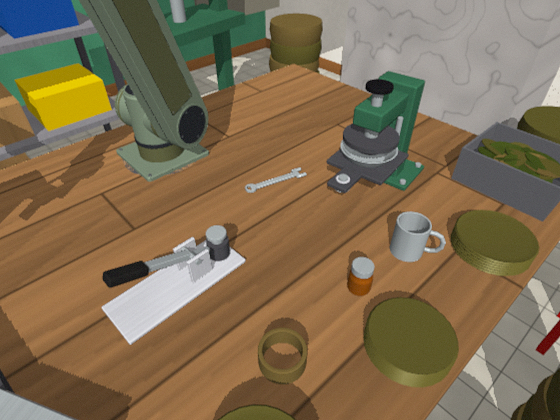

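View pics/side0.png

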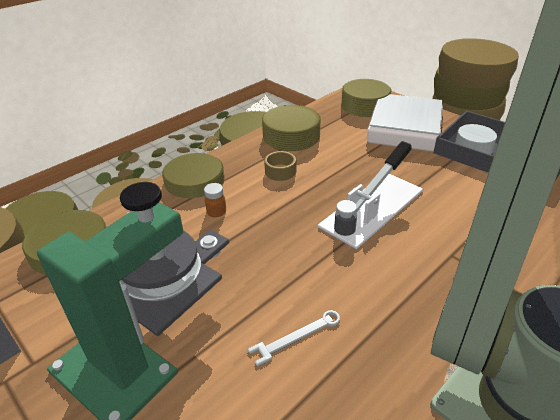

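The scene shows the jack at (183,280) with its sleeve at (125,273) and its saddle at (216,238). The press ear's bolt is at (343,180), and the tape, jar and mug are clear of a straight path. I'll refine these positions with depth.

```bash
cat >> h.py <<'E'
def near(P,c,r,z0,z1):
    m=(np.hypot(P[...,0]-c[0],P[...,1]-c[1])<r)&(P[...,2]>z0)&(P[...,2]<z1);return P[m]
def rect(q):
    (c,s,a)=cv2.minAreaRect(q[:,:2].astype(np.float32));return np.round(c,1),np.round(s,1),round(a,1)
E
python3 - <<'E'
from h import *
for cam in("scene","side"):
    im,d=optics.grab_frame(cam);P=cloud(cam,d)
    for n,c,r,a,b in(("base",(462,-225),170,5,16),("saddle",(456,-123),40,70,80),("sleeve",(467,-314),48,85,140),("bolt",(552,176),25,108,125),("eartop",(552,176),45,98,109)):
        q=near(P,c,r,a,b)
        if len(q)>5: print(cam,n,len(q),np.round(q.mean(0),1),np.round(np.median(q[:,2]),1),rect(q))
E
```

```text
scene base 4733 [ 472.8 -266.     8.1] 8.0 (array([ 462.9, -231.4]), array([111.9, 279.3]), 2.5)
scene saddle 248 [ 459.1 -122.3   72.8] 72.8 (array([ 458.4, -121.6]), array([42.2, 42.3]), 89.8)
scene sleeve 832 [ 471.9 -315.   112.9] 113.7 (array([ 467.1, -310.3]), array([29.2, 87.7]), 2.1)
scene bolt 116 [550.  173.7 111.7] 110.6 (array([553.5, 177.1]), array([41.7, 35.7]), 48.9)
scene eartop 394 [551.3 177.7 106. ] 106.7 (array([547.3, 182.2]), array([49.9, 74.9]), 8.9)
side base 2291 [ 442.6 -225.5   10.4] 10.5 (array([ 459.1, -228.7]), array([111.3, 282.2]), 2.6)
side saddle 233 [ 452.7 -117.6   74.9] 75.2 (array([ 454.1, -118.5]), array([45.3, 42.4]), 88.3)
side sleeve 424 [ 459.5 -307.   114.5] 115.0 (array([ 462.6, -308.7]), array([29.6, 83.4]), 2.1)
side bolt 311 [546.3 177.8 112.2] 110.9 (array([548.4, 175.8]), array([40.7, 49.1]), 5.2)
side eartop 236 [532.4 177.9 106.7] 108.0 (array([542.6, 180.9]), array([50.4, 65.4]), 9.0)
```

>>> send_rows([
  [[0,0,0.0846,0.152,0.118,-0.032,-1],[0,0,0.0846,0.152,0.118,-0.032,-1],[0,0,0.0846,0.152,0.118,-0.032,-1],[0,0,0.0846,0.152,0.118,-0.032,-1],[0,0,0.0846,0.152,0.118,-0.032,-1],[0,0,0.0846,0.152,0.118,-0.032,-1],[0,0,0.0846,0.152,0.118,-0.032,-1],[0,0,0.0846,0.152,0.118,-0.032,-1],[0,0,0.0846,0.152,0.118,-0.032,-1],[0,0,0.0846,0.152,0.118,-0.032,-1],[0,0,0,0,0,0,-1],[0,0,0,0,0,0,-1]],
], grip_force=40)

```text
time_s: 2.3
ee_pos: [465.8, -315.4, 149.7]
ee_rot: [-180.0, -0.0, 92.5]
force: [-0.5, 0.2, 0.4]
gripper_width: 91.0
gripper_force: 0.0
```

```bash
python3 - <<'E'
from h import *
from scipy.spatial.transform import Rotation as Ro
s=env.state();M=np.array(optics.camera_info("wrist")["mount"]);K=np.array(optics.camera_info("wrist")["camera_matrix"])
im,d=optics.grab_frame("wrist");cv2.imwrite("pics/w1.png",im[...,::-1])
v,u=np.mgrid[:420,:560];p=np.stack([(u-K[0,2])/K[0,0]*d,(v-K[1,2])/K[1,1]*d,d],-1)
p=p@M[:3,:3].T+M[:3,3];P=p@Ro.from_euler("xyz",s["ee_rot"],degrees=True).as_matrix().T+s["ee_pos"]
P[d==0]=-999
q=near(P,(465,-314),60,85,135);print(len(q),q.mean(0) if len(q) else 0,rect(q) if len(q) else 0)
print(s["ee_pos"],s["ee_rot"],optics.place_of("wrist","handle_grip"),s["force"])
E
```

```text
5092 [ 463.99865882 -303.05585957  113.5740079 ] (array([ 463.9, -299.3]), array([28.1, 90. ]), 2.2)
[ 465.80562772 -315.39443211  149.72379786] [-1.79957540e+02 -1.52251375e-03  9.25133766e+01] [{'at': [277.7, 234.2], 'conf': 0.67}] [-0.5302845   0.17853563  0.38719312]
```

View pics/w1.png

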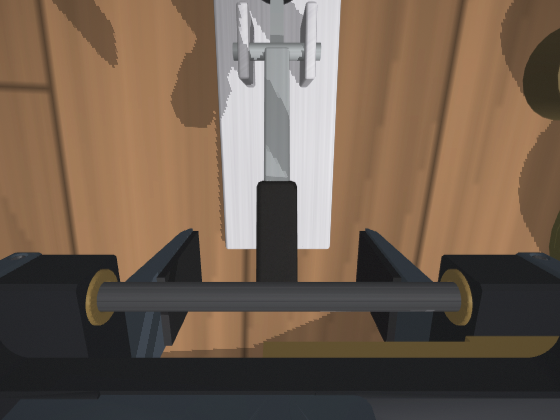

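The wrist view shows the sleeve (column 277) centred between the open fingers. I'll lower and grip.

>>> send_rows([
  [[0,0,0,-0.005,0,-0.07,-1],[0,0,0,0,0,-0.07,-1],[0,0,0,0,0,-0.07,-1],[0,0,0,0,0,-0.07,-1],[0,0,0,0,0,0,-1],[0,0,0,0,0,0,1],[0,0,0,0,0,0,1],[0,0,0,0,0,0,1],[0,0,0,0,0,0,1],[0,0,0,0,0,0,1],[0,0,0,0,0,0,1],[0,0,0,0,0,0,1]],
], grip_force=40)

```text
time_s: 3.6
ee_pos: [464.6, -315.8, 94.0]
ee_rot: [180.0, 0.0, 92.5]
force: [-0.3, 0.2, 0.1]
gripper_width: 38.1
gripper_force: 0.0
```

>>> send_rows([
  [[0,0,0,0,0,0,1],[0,0,0,0,0,0,1],[0,0,0,0,0,0,1],[0,0,0,0,0,0,1]],
])

```text
time_s: 4.0
ee_pos: [464.5, -315.8, 94.0]
ee_rot: [-180.0, -0.0, 92.5]
force: [-0.1, -0.5, 1.1]
gripper_width: 27.8
gripper_force: 40.0
```

>>> send_rows([
  [[0,0,0,0.01,0.03,0,1],[0,0,0,0.02,0.06,0,1],[0,0,0,0.02,0.06,0,1],[0,0,0,0.02,0.06,0,1],[0,0,0,0.02,0.06,0,1],[0,0,0,0.02,0.06,0,1],[0,0,0,0.02,0.06,0,1],[0,0,0,0.02,0.06,0,1],[0,0,0,0.02,0.06,0,1],[0,0,0,0.02,0.06,0,1],[0,0,0,0.02,0.06,0,1],[0,0,0,0.02,0.06,0,1]],
])

```text
time_s: 5.2
ee_pos: [510.4, -179.2, 94.2]
ee_rot: [-180.0, 0.2, 92.6]
force: [-2.4, -7.3, 0.6]
gripper_width: 27.6
gripper_force: 40.0
```

```bash
cat > look.py <<'E'
from h import *
import sys
for cam in("scene","side"):
    im,d=optics.grab_frame(cam);cv2.imwrite(f"pics/{cam}_{sys.argv[1]}.png",im[...,::-1]);P=cloud(cam,d)
    for n,z in(("saddle_top",75),("lift_pad",85),("jack",0),("handle_grip",110)):
        print(cam,n,[(np.round(r["at"]),round(r["conf"],2),np.round(ray_z(cam,r["at"],z)[:2])) for r in optics.place_of(cam,n)[:2]])
    r=optics.silhouettes(cam,"jack")
    if r:
        q=P[r[0]["mask"]];b=q[(q[:,2]>4)&(q[:,2]<16)];print("base",len(b),rect(b))
        t=q[(q[:,2]>69)&(q[:,2]<80)];print("z70-80",len(t),rect(t) if len(t)>5 else 0)
s=env.state();print(s["time_s"],s["ee_pos"],s["ee_rot"],s["force"],s["gripper_width"])
E
python3 look.py mid
```

```text
scene saddle_top [(array([276., 212.]), 0.8, array([500.,  13.]))]
scene lift_pad [(array([342., 188.]), 0.61, array([548., 176.]))]
scene jack []
scene handle_grip [(array([203., 245.]), 0.82, array([ 502., -177.]))]
side saddle_top [(array([286., 227.]), 0.58, array([499.,  19.]))]
side lift_pad [(array([297., 337.]), 0.75, array([293., 199.])), (array([209., 252.]), 0.73, array([544., 180.]))]
side jack [(array([315., 230.]), 0.82, array([505., -79.]))]
side handle_grip [(array([344., 168.]), 0.71, array([ 519., -187.]))]
base 2730 (array([505.2, -90.4]), array([111.6, 281.3]), 2.3)
z70-80 523 (array([499.5, -32.8]), array([ 59.2, 146.1]), 10.5)
5.8 [ 510.63579945 -177.47356218   93.8938828 ] [ 1.79976074e+02 -6.14415198e-02  9.23953208e+01] [ 2.26490968  4.25339485 -1.30401264] 27.877405269499167
```

>>> send_rows([
  [[0,0,0,0.02,0.066,0,1],[0,0,0,0.02,0.066,0,1],[0,0,0,0.02,0.066,0,1],[0,0,0,0.02,0.066,0,1],[0,0,0,0.02,0.066,0,1],[0,0,0,0.02,0.066,0,1],[0,0,0,0.02,0.066,0,1],[0,0,0,0.02,0.066,0,1],[0,0,0,0.02,0.066,0,1],[0,0,0,0.02,0.066,0,1],[0,0,0,0.02,0.066,0,1],[0,0,0,0.01,0.03,0,1]],
])

```text
time_s: 7.0
ee_pos: [556.2, -28.4, 94.2]
ee_rot: [-179.9, 0.3, 92.6]
force: [-2.1, -8.8, 3.1]
gripper_width: 27.9
gripper_force: 40.0
```

>>> send_rows([
  [[0,0,0,0.01,0.04,0,1],[0,0,0,0,0,0,1],[0,0,0,0,0,0,1],[0,0,0,0,0,0,1]],
])

```text
time_s: 7.4
ee_pos: [558.5, -19.6, 94.1]
ee_rot: [-180.0, 0.1, 92.5]
force: [-0.9, -4.5, 0.7]
gripper_width: 27.6
gripper_force: 40.0
```

```bash
python3 look.py end
```

```text
scene saddle_top [(array([339., 192.]), 0.53, array([546., 169.]))]
scene lift_pad [(array([341., 188.]), 0.66, array([549., 172.]))]
scene jack [(array([313., 235.]), 0.81, array([556.,  78.]))]
scene handle_grip []
base 3290 (array([556.6,  64.3]), array([112.3, 280.7]), 2.6)
z70-80 158 (array([571.6, 141.6]), array([ 40.4, 100.2]), 29.3)
side saddle_top []
side lift_pad [(array([210., 250.]), 0.61, array([547., 176.]))]
side jack [(array([251., 254.]), 0.64, array([551.,  76.]))]
side handle_grip [(array([277., 192.]), 0.85, array([564., -18.]))]
base 3113 (array([552.4,  65.9]), array([111.1, 281.9]), 2.7)
z70-80 387 (array([542. , 121.3]), array([ 60.7, 138.3]), 25.9)
8.0 [558.44710043 -19.61511448  94.06831616] [-1.79993132e+02  8.67445351e-02  9.24904708e+01] [-1.96947626 -5.73363205  1.9018132 ] 27.900061127586664
```

View pics/side_end.png

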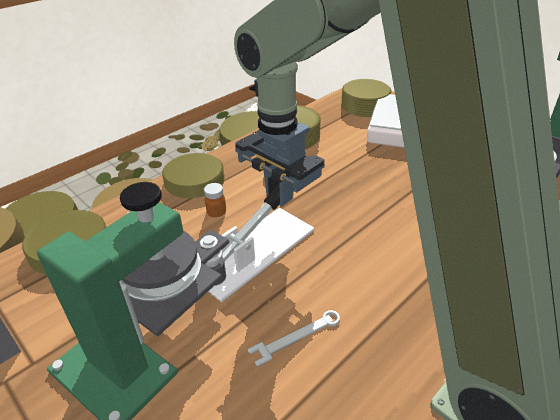

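The side view shows the saddle hidden under the ear, with the bolt head at (209,242). The base fit puts the saddle at about (549.5,175), against the pad at about (549,176). I'll release and rise.

>>> send_rows([
  [[0,0,0,0,0,0,0.2],[0,0,0,0,0,0,0.2],[0,0,0,0,0,0,0.2],[0,0,0,0,0,0,0.2],[0,0,0,0,0,0.05,0.2],[0,0,0,0,0,0.1,0.2],[0,0,0,0,0,0.1,0.2],[0,0,0,0,0,0.1,0.5],[0,0,0,0,-0.03,0,1],[0,0,0,0,0,0,1],[0,0,0,0,0,0,1],[0,0,0,0,0,0,1]],
])

```text
time_s: 9.2
ee_pos: [557.8, -24.7, 162.8]
ee_rot: [-179.9, -0.0, 92.4]
force: [0.1, 0.0, -0.7]
gripper_width: 1.0
gripper_force: 0.0
```

```bash
python3 look.py rel
```

```text
scene saddle_top [(array([341., 195.]), 0.53, array([557., 165.]))]
scene lift_pad [(array([340., 189.]), 0.56, array([548., 170.]))]
scene jack [(array([356., 287.]), 0.65, array([719.,  34.])), (array([310., 234.]), 0.59, array([547.,  77.]))]
scene handle_grip [(array([284., 220.]), 0.61, array([557., -17.]))]
base 3414 (array([557.2,  64. ]), array([110.6, 281. ]), 2.4)
z70-80 254 (array([554.9, 115. ]), array([ 54.2, 146. ]), 1.0)
side saddle_top [(array([209., 254.]), 0.56, array([549., 178.]))]
side lift_pad [(array([212., 251.]), 0.76, array([541., 176.]))]
side jack [(array([250., 254.]), 0.86, array([553.,  77.])), (array([278., 191.]), 0.65, array([ 672., -121.]))]
side handle_grip [(array([280., 189.]), 0.73, array([566., -30.]))]
base 3124 (array([551.7,  65.2]), array([111.6, 283. ]), 2.9)
z70-80 372 (array([548.7, 122.1]), array([ 56.5, 149.2]), 3.8)
9.8 [558.57647512 -24.64414965 164.00651131] [1.79990851e+02 2.69824762e-03 9.24575466e+01] [0.32823764 0.66753375 0.13817528] 0.41537724330900067
```

View pics/scene_rel.png

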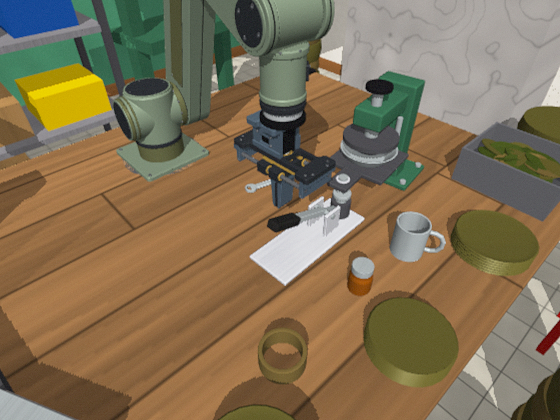

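The scene view shows the saddle under the bolt at (343,182), the handle free and up, and the shut fingers above the sleeve (285,220). Next is the first press.

>>> send_rows([
  [[0,0,0,0,0,-0.09,1],[0,0,0,0,0,-0.09,1],[0,0,0,0,0,-0.03,1],[0,0,0,0,0,-0.03,1],[0,0,0,0,0,-0.03,1],[0,0,0,0,0,-0.03,1],[0,0,0,0,0,-0.03,1],[0,0,0,0,0,-0.03,1],[0,0,0,0,0,-0.03,1],[0,0,0,0,0,0,1],[0,0,0,0,0,0,1]],
])

```text
time_s: 10.9
ee_pos: [560.0, -25.8, 87.3]
ee_rot: [179.8, 0.1, 92.5]
force: [0.2, -3.8, 8.5]
gripper_width: 0.1
gripper_force: 3.4
```

>>> send_rows([
  [[0,0,0,0,-0.005,-0.025,1],[0,0,0,0,-0.005,-0.025,1],[0,0,0,0,-0.005,-0.015,1],[0,0,0,0,0,-0.01,1],[0,0,0,0,0,0,1],[0,0,0,0,0,0,1]],
])

```text
time_s: 11.5
ee_pos: [560.0, -27.8, 72.4]
ee_rot: [179.8, 0.0, 92.5]
force: [0.5, -0.7, 7.0]
gripper_width: 0.7
gripper_force: 3.8
```

```bash
python3 look.py down; python3 - <<'E'
from h import *
for cam in("scene","side"):
    im,d=optics.grab_frame(cam);P=cloud(cam,d)
    q=near(P,(549,175.5),9,105,160);print(cam,"bolt z",len(q),np.percentile(q[:,2],[50,90]))
E
```

```text
scene saddle_top [(array([341., 184.]), 0.62, array([530., 195.]))]
scene lift_pad [(array([341., 182.]), 0.97, array([533., 191.]))]
scene jack [(array([309., 235.]), 0.89, array([548.,  72.]))]
scene handle_grip [(array([279., 240.]), 0.81, array([592., -63.]))]
base 2643 (array([556.9,  64.4]), array([111.5, 280.7]), 2.7)
z70-80 236 (array([563.5,  56.7]), array([ 52.3, 248.1]), 6.3)
side saddle_top [(array([208., 245.]), 0.68, array([569., 165.]))]
side lift_pad [(array([211., 243.]), 0.85, array([562., 163.]))]
side jack [(array([251., 253.]), 0.73, array([553.,  74.]))]
side handle_grip [(array([280., 205.]), 0.55, array([528.,   8.]))]
base 2840 (array([540.6,  66.5]), array([ 88. , 279.6]), 2.7)
z70-80 508 (array([555.3,  63.2]), array([ 57.5, 254.3]), 8.3)
12.1 [560.00327911 -27.77024343  72.42448351] [1.79780674e+02 2.45376480e-02 9.24620874e+01] [-0.02591089 -1.15960431  6.39911387] 0.4406763270578025
scene bolt z 43 [131.31666748 132.74612226]
side bolt z 38 [134.04264182 135.79285144]
```

>>> send_rows([
  [[0,0,0,0,0,-0.01,1],[0,0,0,0,0,-0.01,1],[0,0,0,0,0,-0.01,1],[0,0,0,0,0,0,1],[0,0,0,0,0,0,1],[0,0,0,0,0,0,1]],
])

```text
time_s: 12.8
ee_pos: [560.2, -27.9, 70.5]
ee_rot: [179.7, 0.0, 92.5]
force: [-7.8, -1.3, 31.9]
gripper_width: 0.5
gripper_force: 16.0
```

The handle is on its stop and the bolt has risen about 17 mm. Now I'll let it up.

>>> send_rows([
  [[0,0,0,0,0,0.03,1],[0,0,0,0,0.005,0.04,1],[0,0,0,0,0.005,0.04,1],[0,0,0,0,0.005,0.04,1],[0,0,0,0,0,0.04,1],[0,0,0,0,0,0.06,1],[0,0,0,0,0,0.1,1],[0,0,0,0,0,0.1,1],[0,0,0,0,0,0,1],[0,0,0,0,0,0,1],[0,0,0,0,0,0,1],[0,0,0,0,0,0,1]],
])

```text
time_s: 14.0
ee_pos: [557.8, -24.7, 153.7]
ee_rot: [-179.9, -0.0, 92.5]
force: [0.4, 0.3, -0.3]
gripper_width: 0.6
gripper_force: 0.0
```

```bash
python3 look.py up; python3 - <<'E'
from h import *
for cam in("scene","side"):
    im,d=optics.grab_frame(cam);P=cloud(cam,d)
    q=near(P,(549,175.5),9,90,160);print(cam,"bolt z",len(q),np.percentile(q[:,2],[50,90]))
E
```

```text
scene saddle_top [(array([339., 191.]), 0.68, array([544., 173.]))]
scene lift_pad [(array([344., 190.]), 0.74, array([557., 173.]))]
scene jack [(array([313., 235.]), 0.83, array([556.,  78.])), (array([362., 191.]), 0.32, array([530., 295.]))]
scene handle_grip [(array([283., 221.]), 0.91, array([559., -21.])), (array([362., 187.]), 0.33, array([598., 183.]))]
base 3431 (array([557.1,  64.1]), array([110.8, 279.5]), 2.5)
z70-80 281 (array([554. , 118.2]), array([ 55.4, 148.9]), 3.9)
side saddle_top [(array([209., 250.]), 0.59, array([556., 172.])), (array([209., 253.]), 0.43, array([550., 178.]))]
side lift_pad [(array([210., 252.]), 0.74, array([543., 178.])), (array([253., 254.]), 0.18, array([481., 125.]))]
side jack [(array([254., 254.]), 0.9, array([545.,  71.]))]
side handle_grip [(array([278., 191.]), 0.56, array([564., -22.]))]
base 3098 (array([552.5,  66.3]), array([111.9, 282.8]), 3.0)
z70-80 370 (array([542.6, 118.3]), array([ 60.5, 142.9]), 26.8)
14.6 [558.56681157 -24.66467835 155.00884581] [1.79991339e+02 7.71458268e-06 9.24563775e+01] [ 0.3778621   1.02196845 -0.96560343] 0.35415489789833693
scene bolt z 40 [114.71458551 115.62719263]
side bolt z 41 [117.32011955 118.3974984 ]
```

View pics/scene_up.png

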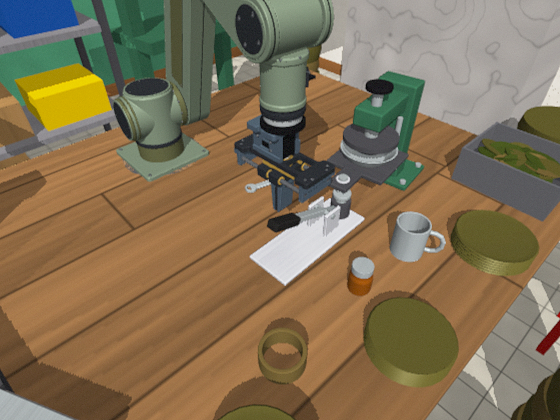

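The view shows the die down (bolt top near 116 mm), the handle up and the jack unmoved. I'll press again.

>>> send_rows([
  [[0,0,0,0,0,-0.09,1],[0,0,0,0,0,-0.045,1],[0,0,0,0,0,-0.03,1],[0,0,0,0,0,-0.03,1],[0,0,0,0,0,-0.03,1],[0,0,0,0,0,-0.03,1],[0,0,0,0,0,-0.03,1],[0,0,0,0,-0.005,-0.03,1],[0,0,0,0,-0.005,-0.03,1],[0,0,0,0,-0.005,-0.025,1],[0,0,0,0,0,-0.025,1],[0,0,0,0,0,-0.025,1]],
])

```text
time_s: 15.9
ee_pos: [559.7, -29.4, 72.0]
ee_rot: [179.8, 0.2, 92.5]
force: [-1.4, -6.9, 12.9]
gripper_width: 0.6
gripper_force: 6.5
```

>>> send_rows([
  [[0,0,0,0,0,-0.01,1],[0,0,0,0,0,-0.01,1],[0,0,0,0,0,0,1],[0,0,0,0,0,0,1],[0,0,0,0,0,0,1],[0,0,0,0,0,0,1],[0,0,0,0,0,0,1]],
])

```text
time_s: 16.6
ee_pos: [559.8, -29.5, 71.0]
ee_rot: [179.8, 0.2, 92.5]
force: [-6.7, -6.6, 24.4]
gripper_width: 0.4
gripper_force: 12.4
```

```bash
python3 look.py fin; python3 - <<'E'
from h import *
for cam in("scene","side"):
    im,d=optics.grab_frame(cam);P=cloud(cam,d)
    q=near(P,(549,175.5),9,90,160);print(cam,"bolt z",len(q),np.percentile(q[:,2],[50,90]))
E
```

```text
scene saddle_top [(array([341., 182.]), 0.56, array([525., 203.]))]
scene lift_pad [(array([343., 181.]), 0.9, array([534., 197.]))]
scene jack [(array([313., 237.]), 0.6, array([560.,  73.]))]
scene handle_grip [(array([282., 242.]), 0.71, array([600., -63.]))]
base 2603 (array([557.3,  64.1]), array([109.7, 279.9]), 2.4)
z70-80 130 (array([566.2,  58.3]), array([ 39.6, 248.9]), 2.4)
side saddle_top [(array([206., 243.]), 0.42, array([576., 165.]))]
side lift_pad [(array([209., 244.]), 0.89, array([561., 168.]))]
side jack [(array([249., 250.]), 0.56, array([563.,  71.]))]
side handle_grip [(array([283., 209.]), 0.97, array([514.,  13.]))]
base 2863 (array([540. ,  65.6]), array([ 86.6, 281.9]), 2.8)
z70-80 449 (array([555.9,  63.8]), array([ 56.5, 251.9]), 8.6)
17.2 [559.7474064  -29.45658122  71.01522478] [179.75857158   0.1959348   92.51967518] [-6.11100067 -5.60776877 24.76427553] 0.5128325087373913
scene bolt z 40 [132.58393935 134.00071568]
side bolt z 39 [134.47385255 135.82248333]
```

The handle is on its stop at about 24 N, the die is up about 17 mm and the jack hasn't moved. I'll hand in.

```bash
python3 -c "
from workcell import env
print(env.job_done())"
```

```text
the job is handed in; nothing more can be done
None
```

I slid the jack under the lift pad, pressed the handle fully down, let it all the way up and pressed it down again. I handed the job in at about 17 s with the fingers still holding it down (about 24 N, die up about 17 mm by the cameras); no verdict was returned.

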